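# Fit the charged battery pack to the blending balance

## Robot

A 6-joint arm with a two-finger parallel gripper is mounted at the origin on the work surface. World frame = base frame: x ahead of the robot, y to its left, z up, the work surface at z = 0. Lengths are in m, angles in rad, forces in N, time in s.
With the tool pointing down it reaches from about 0.25 to 0.725 m from the base axis. Payload 4 kg.
Tool frame: the origin (TCP) lies between the finger pads; the fingertips stand 19 mm ahead of it and the grasp point (between the pads) is the TCP (tip_extent is the distance from the TCP to the fingertips, in m); z points along the fingers, y is the line along which they close (so a half turn about z gives the same grasp; the last joint's range is limited). The gripper opens to 85 mm and grips with 20 to 120 N. Pads are 22 mm wide; open, the fingers measure 114 mm over their backs; the gripper's body (76 mm by 85 mm) begins 54 mm behind the grasp point. The pads swing forward as they close: fully open they stand 13 mm farther back than shut.
Start: joints at [-1.347, 0.241, 0.005, 1.335, 0, 1.571], TCP at [0.111, -0.488, 0.222] pointing down, gripper open.
Joint ranges: [-2.72, 2.72], [-1.05, 1.87], [-1.09, 1.28], [-1.99, 2.15], [-1.42, 1.44], [-3.14, 3.14]. Speed limits (rad/s): [2.79, 2.79, 3.14, 3.14, 3.14, 3.14].

## Interface

Orientations are given as a unit quaternion [w, x, y, z].
In Python, from workcell import * gives the robot as it stands.
- The arm moves only by the tool apply_moves, never from a script. Its argument "rows" is one flat list of numbers, 7 for each row, row after row: the opening, from -1 (shut) to 1 (fully open), so that 0 is half open, then the shift along the tool's x, y, z in cm, then the turn, a rotation vector about the tool's x, y, z in degrees. A call has 1 to 12 rows; each row shifts and turns the commanded pose from where the row before left it, along the tool's axes as they then stand; what a row does not reach is not made up. A row lasts 1/12 s, in which the tool goes at most 41.7 mm and 7.16 degrees, less where a joint would pass 70% of its speed; a pose out of reach is approached as far as the arm can. A call with a gripper value outside its range is refused whole. The fingers move at their own pace and stop on an object; "force" is the grip in N (left out, the last holds). Time passes only in rows, so rows that do not move let the fingers close. It gives the time, the measured TCP pose, the force, the opening and the grip force at its end, in the units of the state.
- get_obs(): the state, without advancing time (a new reading comes with each control period).
- read_camera(name): name is "scene" or "top" or "wrist"; returns the picture (420x560x3 uint8, red, green, blue); there is no depth.
- camera_info(name): a dict with "fx", "fy", "cx", "cy" (pixels), "T" (4x4, takes a point from camera to world coordinates). Camera axes: x right, y up, looking along -z (the intrinsics and any distortion apply to the point x, -y, -z); pixel columns grow to the right and rows downward; lengths in m; the calibration is good to about 2 mm. A picture is of the moment at which its call begins: read the wrist's pose just before it. camera_info takes no time and is no camera call; for the wrist camera it gives the pose at the moment of the call.
- sign_off(): hands the job in; it is judged then, once.
The state is a dict: "time": time; "joint_positions": joint angles; "qvel": joint speeds; "joint_efforts": joint torques, N m; "tcp_pos": TCP position; "orientation": TCP orientation; "contact_force": force on the tool from outside, world axes, zero at the start; "torque": the same for the moment, N m; "width": opening from 0.0 (shut) to 1.0 (fully open); "grasp_force": force on a finger pad.
Only numpy, scipy, OpenCV 4.12 (cv2) and the standard library are available. Lean on these libraries where they do the work, as an engineer would, in place of code of your own. Each camera call takes 0.05 s, during which the arm holds its last target. There are 200 camera calls.

## Task

Fit the charged battery pack to the perfume-blending balance: press the charger's catch pad so that the pack springs loose, slide the pack out of the charger, lay it down on its foot and take it again from above, then slide it foot-down into the rails on the balance's deck until it is fully home and the catch clicks up. Let go of it there, and leave the beaker on the balance and the bottles and vial between the two standing where they are.

Things in the scene. Friction and masses are not known exactly. Their poses are not given: they have to be found in the camera images.
- pack: Black battery pack, 90 x 56 x 40 mm, 0.24 kg. Origin at the centre of its foot's underside; x along the 90 mm length (slide direction, both ends alike), y along the 56 mm width, z from the foot up through the body (40 mm). At the start it stands on edge in the charger: y axis up, foot against the charger's wall, centre 53 mm and top edge 81 mm above the table.
- pack_mid (a point): Middle of the pack, 20 mm along its z from the origin; axes as the pack's. From the underside up: foot flange 6 mm thick, 56 mm wide; then a groove 7 mm high and 8 mm deep along both long sides; then the body, z 13 to 40 mm, 56 mm wide. Foot edges have 20 mm notches starting 12 mm from each end. It stands by itself on edge; pushed high on the face opposite the foot, it tips onto its foot.
- charger: Grey charger, fixed. Origin on the table under the held pack's centre (2 mm to its +x). The pack lies along charger x and slides out to -x. Wall face is the plane y = 0; the pack's foot is on it, its body reaches y = -40 mm. Floor under the pack 25 mm above the table, x -50 to +48 mm. Base 19 mm high, x -50 to +120, y -55 to +40 mm. End stop 64 mm high at x 48 to 60 mm.
- charger_mouth (a point): Where the charger's rails and wall begin, at charger x = -5 mm, y = 0, 53 mm above the table; axes as the charger's. Wall (14 mm thick, top 87 mm above the table) and rails run from here 50 mm to +x, so the 40 mm of the pack on the -x side stand free and can be gripped from above across the 40 mm thickness. The pack can be lifted once wholly on the -x side of here.
- charger_pad (a point): Centre of the top of the charger catch's steel press pad when unpressed, 26 x 34 mm, 36 mm above the table, beyond the end stop at charger x = +99, y = -12 mm; axes as the charger's. Press it straight down about 6 mm and keep it down for half a second: a damped sprung plunger (2 to 4.5 N) then pushes the pack about 14 mm out to -x.
- charger_catch (a joint): How far the charger's catch is pressed down, m: 0 up (holding), 0.007 fully down; it holds the pack until about 0.005. Spring 1.5 N at rest, 3.6 N fully down, plus some friction from the pack pushing on it.
- balance: White bench balance, fixed. Origin on the table under the centre of the seated pack, which lies along balance x and slides in along +x, foot on the battery deck 20 mm above the table. Deck x -72 to +68, y -46 to +74 mm. End stop 54 mm high at x 48 mm. Housing 56 mm high, x 64 to 240 mm, 150 mm wide, with a round pan. Deck in front of the rails is a landing to set the pack on.
- balance_mouth (a point): Mouth of the balance's two aluminium rails, at balance x = -5, y = 0, on the deck (z = 20 mm); axes as the balance's. Rails run 50 mm to +x: inner sides 60 mm apart, smooth, lips from 7.5 to 11.5 mm above the deck with a 44 mm gap, 72 mm over all. Flared guides 9 mm high reach 23 mm to -x and open to about 67 mm.
- balance_catch (a joint): How far the balance's catch (two ramped pawls between the rails; steel pad at balance x +28, y +56 mm) is down, m: 0 up, 0.007 fully down. The pack pushes it down 4.5 mm in passing (up to about 12 N of push, with the plunger); it springs up into the notches when the pack's origin passes balance x = -2 mm. The pack stops at +3 mm and, let go, rests at about -2 mm.
- balance_ejector (a joint): Sprung plunger at the end of the balance's rails, m: 0 out, about 0.014 with the pack held, 0.019 with it against the end stop. It meets the pack when the pack's origin is at balance x = -16 mm, resists with 2 to 5 N (damped) and pushes the pack back out if the catch has not clicked.
- beaker: Glass beaker, 64 mm across, 80 mm high, standing on the balance's pan; origin at the centre of its underside. Leave it alone.
- dropper_a: Amber dropper bottle 28 mm across, 78 mm high, origin under its centre. Leave it alone.
- dropper_b: As dropper_a.
- roller: Amber roller bottle with black cap, 21 mm across, 87 mm high, origin under its centre. The table between charger and balance is bare on the robot's side of the bottles and vial. Leave it alone.
- vial: Corked glass vial 22 mm across, 46 mm high, origin under its centre. Leave it alone.
Not all that is in view belongs to the job. There is more than one size of the pack; the job needs the smallest.

How it is judged:
By the outcome, as a careful person would: the job done as asked, in the order asked, and still so for the second after the job is handed in, with the robot touching nothing.
It also fails if it takes over 72 s, if anything falls off the work surface, if the arm or the gripper's body presses on something with over 40 N, if the wrist force passes 120 N, or if a joint passes its speed limit or range.

## Working session

There is one attempt and no reset: what is moved stays moved. The work goes in short steps, Python scripts to look and compute and a tool call to move; the robot and the scene stay as the last step left them, time stands still between calls to the robot, and variables do not carry over. Pictures are saved under pics/ and viewed, at most 10 in all, crops included, and the job is handed in when it is done.

Besides the shell and the picture viewer there is one more tool, called after "Call:" in YAML: its name, and indented under it one key for each argument. apply_moves: Moves the arm, as the interface text tells. Its arguments: {"type":"object","properties":{"rows":{"type":"array"},"force":{"type":"number"}},"required":["rows"]}

```bash
ls; mkdir -p pics; python3 - <<'E'
from workcell import *
import cv2,numpy as np
o=get_obs();print({k:np.round(v,3).tolist() for k,v in o.items()})
for n in("scene","top"):
    i=camera_info(n);print(n,{k:np.round(v,4).tolist() if not isinstance(v,str) else v for k,v in i.items()})
    cv2.imwrite(f"pics/{n}0.png",read_camera(n)[:,:,::-1])
E
```

```text
pics
{'time': 0.0, 'joint_positions': [-1.347, 0.241, 0.004, 1.335, -0.0, 1.571], 'qvel': [-0.001, 0.001, -0.0, 0.003, -0.001, -0.0], 'joint_efforts': [0.001, -37.232, 25.241, 0.017, 0.0, -0.0], 'tcp_pos': [0.111, -0.487, 0.221], 'orientation': [-0.001, 0.994, 0.112, -0.0], 'contact_force': [0.121, -0.635, 0.653], 'torque': [-0.001, 0.018, -0.046], 'grasp_force': 0.0, 'width': 1.0}
scene {'fx': 459.5336, 'fy': 459.5336, 'cx': 279.7496, 'cy': 204.774, 'T': [[-0.311, -0.4879, 0.8156, 1.2628], [0.9502, -0.1407, 0.2782, 0.2849], [-0.0209, 0.8615, 0.5073, 0.5281], [0.0, 0.0, 0.0, 1.0]]}
top {'fx': 434.8014, 'fy': 434.8014, 'cx': 272.291, 'cy': 208.3473, 'T': [[-0.0289, 0.9806, -0.1937, 0.3531], [-0.9993, -0.0326, -0.0162, 0.0292], [-0.0222, 0.1931, 0.9809, 1.1394], [0.0, 0.0, 0.0, 1.0]]}
```

View pics/scene0.png

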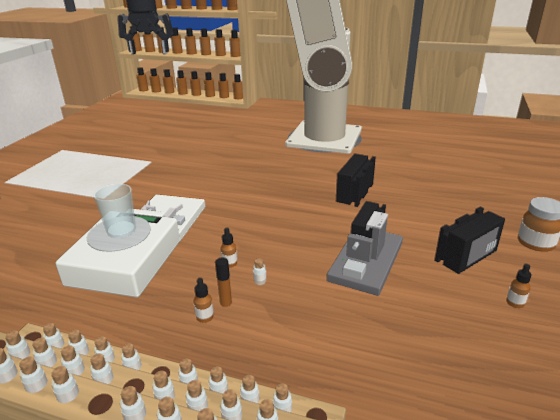

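View pics/top0.png

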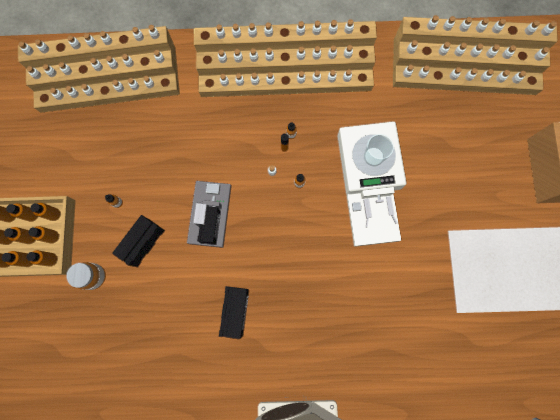

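The top view shows three black packs: one in the charger at (208,225), a loose one at (139,240) and another at (234,312). The balance is at (375,185), with the four bottles and vial at (268–303,128–182). The pack in the charger looks smallest, and the task says it starts there. I'll confirm with a crop and measure.

```bash
cat > h.py <<'E'
from workcell import *
import numpy as np, cv2
def ray(cam,u,v,z,info=None):
    i=info or camera_info(cam);T=np.array(i["T"])
    d=T[:3,:3]@np.array([(u-i["cx"])/i["fx"],-(v-i["cy"])/i["fy"],-1]);o=T[:3,3]
    return o+d*(z-o[2])/d[2]
def proj(cam,P,info=None):
    i=info or camera_info(cam);T=np.array(i["T"]);p=(np.atleast_2d(P)-T[:3,3])@T[:3,:3]
    return np.c_[i["cx"]+i["fx"]*p[:,0]/-p[:,2], i["cy"]-i["fy"]*p[:,1]/-p[:,2]]
E
python3 - <<'E'
import cv2,numpy as np
t=cv2.imread("pics/top0.png")
a=cv2.resize(t[175:345,105:255],None,fx=3.5,fy=3.5,interpolation=cv2.INTER_CUBIC)
cv2.imwrite("pics/c1.png",a)   # u=105+X/3.5, v=175+Y/3.5
b=cv2.resize(t[118:250,330:415],None,fx=4.5,fy=4.5,interpolation=cv2.INTER_CUBIC)
s=cv2.imread("pics/scene0.png")[195:295,325:410]
b=np.hstack([b,cv2.resize(s,(int(85*4.9),594)[:2] if 0 else (400,471)).copy() if 0 else cv2.copyMakeBorder(cv2.resize(s,None,fx=4.8,fy=4.8,interpolation=cv2.INTER_CUBIC),0,594-480,0,0,cv2.BORDER_CONSTANT)])
print(b.shape);cv2.imwrite("pics/c2.png",b)
E
```

```text
(594, 790, 3)
```

View pics/c1.png

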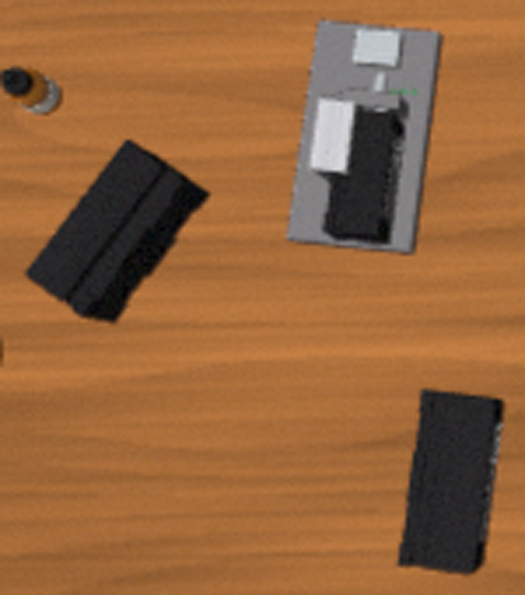

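View pics/c2.png

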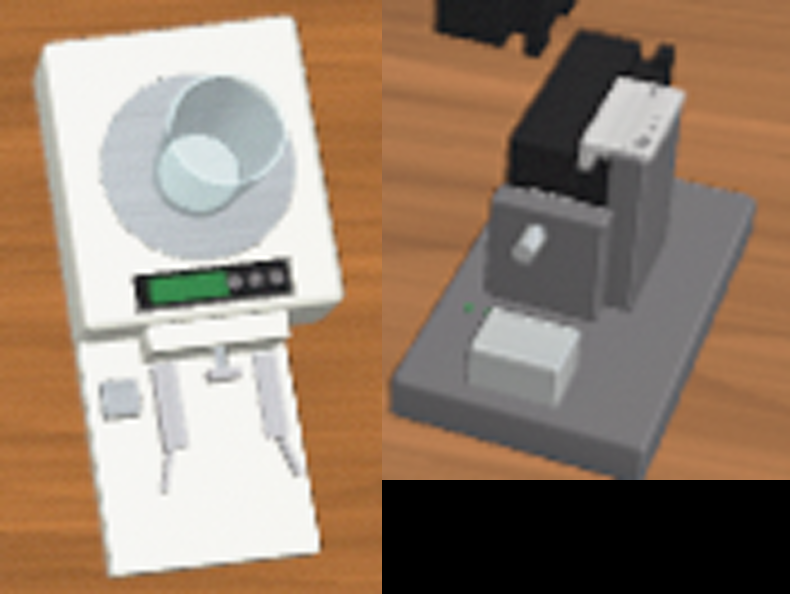

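The crops confirm it. The pack in the charger has about 37 px of length, which is 90 mm, while the two loose ones have about 50 px (roughly 120 mm), so the charger's pack is the right one. Charger +x and balance +x both point away from the robot. Next I fit their poses.

```bash
cat > fit.py <<'E'
from h import *
from scipy.optimize import least_squares
I={n:camera_info(n) for n in("top","scene")}
c1=lambda X,Y:(105+X/3.5,175+Y/3.5); c2=lambda X,Y:(330+X/4.5,118+Y/4.5); c3=lambda X,Y:(325+(X-382)/4.8,195+Y/4.8)
def W(p,q): 
    q=np.array(q,float);c,s=np.cos(p[2]),np.sin(p[2]);return np.array([p[0]+c*q[0]-s*q[1],p[1]+s*q[0]+c*q[1],q[2]])
def fit(obs,p0):
    f=lambda p:np.concatenate([proj(n,W(p,q),I[n])[0]-uv for n,uv,q in obs])
    r=least_squares(f,p0,loss="soft_l1",f_scale=.7);print(np.round(r.x,4));print(np.round(f(r.x).reshape(-1,2),1).tolist());return r.x
ch=[("top",c1(318,19),(.12,.04,.019)),("top",c1(442,32),(.12,-.055,.019)),("top",c1(413,253),(-.05,-.055,.019)),("top",c1(287,240),(-.05,.04,.019)),
("top",c1(377,46),(.099,-.012,.036)),("scene",c3(390,383),(.12,-.055,.019)),("scene",c3(641,447),(.12,.04,.019)),("scene",c3(757,205),(-.05,.04,.019)),("scene",c3(526,340),(.099,-.012,.036))]
ba=[("top",c2(109,576),(-.072,.074,.02)),("top",c2(321,550),(-.072,-.046,.02)),("top",c2(121,399),(.028,.056,.02)),
("top",c2(40,46),(.24,.075,.056)),("top",c2(297,16),(.24,-.075,.056)),("top",c2(343,297),(.064,-.075,.056)),("top",c2(83,332),(.064,.075,.056))]
def main():
    pc=fit(ch,[.35,.17,0]);pb=fit(ba,[.35,-.25,0])
    r0=ray("top",*c1(377,46),.036);print("pad ray",r0, "pad fit",W(pc,(.099,-.012,.036)),"mouth",W(pc,(-.005,0,.053)),"pack",W(pc,(-.002,-.02,.053)),"bmouth",W(pb,(-.005,0,.02)))
    for n,q in dict(dA=(300,187,0),dB=(291,137,0),ro=(284,147,0),v=(272,172,0)).items(): print(n,ray("top",*q)[:2].round(3))
if __name__=="__main__": main()
E
python3 fit.py
```

```text
[ 0.5335  0.2265 -0.1317]
[[-0.3, -0.2], [-0.5, -0.6], [-0.1, -0.3], [-0.3, -0.2], [0.1, 0.0], [-0.6, -1.4], [1.0, 0.3], [-0.0, -2.3], [-0.8, -0.7]]
[ 0.5466 -0.229   0.0839]
[[0.5, -0.0], [-0.2, 0.4], [-1.0, 0.6], [-0.0, -1.4], [-0.4, -1.2], [0.9, 0.9], [0.2, -0.2]]
pad ray [0.63013262 0.20183777 0.036     ] pad fit [0.63009245 0.20157807 0.036     ] mouth [0.52856825 0.22712874 0.053     ] pack [0.5289164  0.20690798 0.053     ] bmouth [ 0.54160406 -0.22936909  0.02      ]
dA [ 0.634 -0.028]
dB [ 0.777 -0.009]
ro [0.749 0.011]
v [0.679 0.046]
```

```bash
cat > plan.py <<'E'
# python3 plan.py x y z yawdeg [x y z yawdeg ...]: turn (rotvec deg) first, then shift in cm along the turned tool axes
from h import *
import sys
from scipy.spatial.transform import Rotation as R
o=get_obs();q=np.array(o["orientation"]);p=np.array(o["tcp_pos"]);C=R.from_quat(np.r_[q[1:],q[0]])
print("t",round(o["time"],2),"p",p.round(4),"tool x yaw",round(np.degrees(np.arctan2(*C.apply([1,0,0])[[1,0]])),2),"F",np.round(o["contact_force"],1),"w",round(o["width"],3),"gf",round(o["grasp_force"],1))
a=list(map(float,sys.argv[1:]))
for i in range(0,len(a),4):
    D=R.from_euler("z",a[i+3],degrees=True)*R.from_euler("x",180,degrees=True)
    print("turn",np.degrees((C.inv()*D).as_rotvec()).round(2),"shift cm",(D.inv().apply(np.array(a[i:i+3])-p)*100).round(2));p=np.array(a[i:i+3]);C=D
E
python3 plan.py 0.630 0.2016 0.20 -7.55 0.630 0.2016 0.065 -7.55; python3 -c "
from workcell import *; i=camera_info('wrist');print(i)"
```

```text
t 0.1 p [ 0.1108 -0.487   0.2209] tool x yaw 12.82 F [ 0.8 -0.1  0.3] w 0.994 gf 0.0
turn [-1.100e-01  2.000e-02  2.037e+01] shift cm [ 42.42 -75.08   2.09]
turn [0. 0. 0.] shift cm [ 0.  -0.  13.5]
{'fx': 369.9747776573606, 'fy': 369.9747776573606, 'cx': 274.56411303508133, 'cy': 209.14682368980343, 'T': array([[ 0.22108086,  0.92729761,  0.30206356,  0.18778576],
       [-0.97525461,  0.21062226,  0.06720641, -0.47015364],
       [-0.00130096, -0.30944693,  0.95091582,  0.37324935],
       [ 0.        ,  0.        ,  0.        ,  1.        ]])}
```

```bash
python3 plan.py 0.48 -0.232 0.23 4.8 0.630 0.2016 0.20 -7.55
```

```text
t 0.1 p [ 0.1108 -0.487   0.2209] tool x yaw 12.82 F [ 0.8 -0.1  0.3] w 0.994 gf 0.0
turn [-0.11  0.01  8.02] shift cm [ 38.92 -22.32  -0.91]
turn [ 0.   -0.   12.35] shift cm [  9.17 -44.95   3.  ]
```

Call:
apply_moves:
  rows: [-1,3.24,-1.86,-0.08,0,0,4,-1,3.24,-1.86,-0.08,0,0,4,-1,3.24,-1.86,-0.08,0,0,0,-1,3.24,-1.86,-0.08,0,0,0,-1,3.24,-1.86,-0.08,0,0,0,-1,3.24,-1.86,-0.08,0,0,0,-1,3.24,-1.86,-0.08,0,0,0,-1,3.24,-1.86,-0.08,0,0,0,-1,3.24,-1.86,-0.08,0,0,0,-1,3.24,-1.86,-0.08,0,0,0,-1,3.24,-1.86,-0.08,0,0,0,-1,3.24,-1.86,-0.08,0,0,0]

```text
time: 1.1
tcp_pos: [0.4759, -0.2247, 0.2309]
orientation: [-0.0, 0.999, 0.042, -0.0]
contact_force: [1.0, -0.8, 0.8]
width: -0.001
grasp_force: 0.0
```

Call:
apply_moves:
  rows: [-1,0,0,0,0,0,0,-1,0,0,0,0,0,0,-1,0,0,0,0,0,0]

```text
time: 1.35
tcp_pos: [0.4742, -0.2261, 0.2306]
orientation: [-0.0, 0.999, 0.042, -0.001]
contact_force: [-0.3, 0.1, 0.6]
width: 0.001
grasp_force: 0.0
```

```bash
python3 - <<'E'
from h import *
import pickle
i=camera_info("wrist");im=read_camera("wrist")[:,:,::-1];pickle.dump(i,open("w1.pkl","wb"))
cv2.imwrite("pics/w1.png",im); o=get_obs();print(o["time"],o["tcp_pos"],o["width"])
m=proj("wrist",[[.5416,-.2294,.02]],i);print(m)
cv2.imwrite("pics/w1b.png",cv2.resize(im,None,fx=1.4,fy=1.4,interpolation=cv2.INTER_CUBIC))
E
```

```text
1.4 [ 0.47387449 -0.22654696  0.23085951] 0.005873049992894771
[[283.55766456 101.70043484]]
```

View pics/w1b.png

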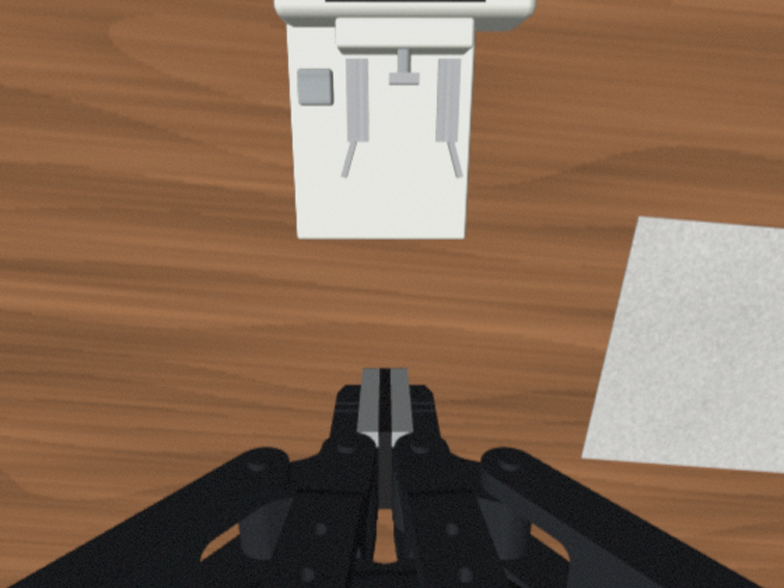

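The wrist view shows the balance deck, with rail mouths at about row 142 and columns 347–369 and 436–459. The flares end near row 177, and the deck's near corners are at (298,238) and (464,238). I refine the balance pose from these.

```bash
cat > fit2.py <<'E'
from fit import *
import pickle
I["wrist"]=pickle.load(open("w1.pkl","rb"));s=lambda X,Y:(X/1.4,Y/1.4)
wr=[("wrist",s(348,142),(-.005,.036,.0315)),("wrist",s(369,142),(-.005,.022,.0315)),("wrist",s(436,142),(-.005,-.022,.0315)),("wrist",s(459,142),(-.005,-.036,.0315)),
("wrist",s(298,238),(-.072,.074,.02)),("wrist",s(464.5,238),(-.072,-.046,.02)),("wrist",s(346,59),(.045,.036,.0315)),("wrist",s(461,59),(.045,-.036,.0315))]
p=fit(wr,[.55,-.23,.08]);print(np.degrees(p[2]));fit(wr+ba,p)
E
python3 fit2.py; python3 plan.py 0.630 0.2016 0.15 -7.55 .63 .2016 .065 -7.55
```

```text
[ 0.5475 -0.2324  0.083 ]
[[-0.3, -0.0], [0.0, -0.0], [0.4, 0.0], [-0.7, 0.0], [-0.5, 0.8], [0.8, 1.0], [-0.1, -0.6], [0.5, -0.5]]
4.758340297583017
[ 0.5475 -0.2322  0.0888]
[[-0.5, 0.2], [-0.2, 0.2], [0.2, -0.1], [-0.9, -0.2], [-0.3, 1.3], [1.0, 0.7], [-0.7, -0.3], [-0.1, -0.7], [1.9, -0.3], [1.1, -0.1], [0.1, 0.3], [0.8, -1.5], [0.3, -1.7], [2.0, 0.4], [1.4, -0.4]]
t 1.4 p [ 0.4739 -0.2265  0.2309] tool x yaw 4.79 F [ 0.  -0.3  0.8] w 0.006 gf 0.0
turn [-1.000e-02  8.000e-02  1.234e+01] shift cm [  9.85 -44.49   8.09]
turn [0. 0. 0.] shift cm [ 0.  -0.   8.5]
```

Call:
apply_moves:
  rows: [-1,0.82,-3.71,0,0,0,6.2,-1,0.82,-3.71,0,0,0,6.1,-1,0.82,-3.71,0,0,0,0,-1,0.82,-3.71,0,0,0,0,-1,0.82,-3.71,0,0,0,0,-1,0.82,-3.71,0,0,0,0,-1,0.82,-3.71,0,0,0,0,-1,0.82,-3.71,0,0,0,0,-1,0.82,-3.71,0,0,0,0,-1,0.82,-3.71,1.5,0,0,0,-1,0.82,-3.71,3,0,0,0,-1,0.82,-3.71,3,0,0,0]

```text
time: 2.4
tcp_pos: [0.5891, 0.0767, 0.1782]
orientation: [-0.053, 0.998, 0.038, -0.001]
contact_force: [-0.1, -0.4, 0.4]
width: 0.002
grasp_force: 0.0
```

Call:
apply_moves:
  rows: [-1,0,0,0,0,0,0,-1,0,0,0,0,0,0,-1,0,0,0,0,0,0]

```text
time: 2.65
tcp_pos: [0.5881, 0.0762, 0.1784]
orientation: [-0.052, 0.998, 0.037, -0.002]
contact_force: [0.7, -0.3, 0.4]
width: -0.0
grasp_force: 0.0
```

```bash
python3 plan.py 0.630 0.2006 0.058 -7.55; python3 - <<'E'
from h import *
import pickle
i=camera_info("wrist");im=read_camera("wrist")[:,:,::-1];pickle.dump(i,open("w2.pkl","wb"))
cv2.imwrite("pics/w2.png",im)
cv2.imwrite("pics/w2b.png",cv2.resize(im,None,fx=1.4,fy=1.4,interpolation=cv2.INTER_CUBIC))
E
```

```text
t 2.65 p [0.5881 0.0762 0.1784] tool x yaw 4.29 F [ 0.7 -0.3  0.4] w -0.0 gf 0.0
turn [-5.96  0.68 11.83] shift cm [  2.52 -12.88  12.04]
```

View pics/w2b.png

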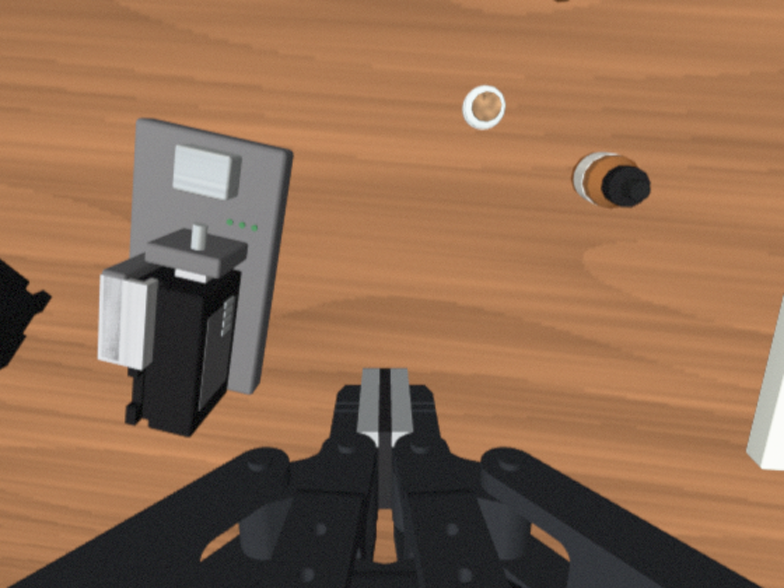

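```bash
python3 - <<'E'
from h import *
from fit import fit,I
import pickle
o=get_obs();print(np.round(o["joint_positions"],3))
I["wrist"]=pickle.load(open("w2.pkl","rb"));s=lambda X,Y:(X/1.4,Y/1.4)
wr=[("wrist",s(137,119),(.12,.04,.019)),("wrist",s(292,151),(.12,-.055,.019)),("wrist",s(253,393),(-.05,-.055,.019)),
("wrist",s(177,146),(.112,.005,.036)),("wrist",s(240,160),(.112,-.029,.036)),("wrist",s(233,198),(.086,-.029,.035)),("wrist",s(173,186),(.086,.005,.035))]
p=fit(wr,[.53,.22,-.13])
E
```

```text
[0.074 0.445 0.182 1.307 0.105 3.141]
[ 0.535   0.224  -0.1409]
[[0.3, -2.5], [-0.9, 0.2], [0.3, 2.7], [1.3, -2.0], [-2.7, -2.3], [-1.1, 2.3], [2.1, 1.5]]
```

```bash
python3 plan.py 0.5881 0.0762 0.1784 4.3 0.630 0.200 0.12 172.3; python3 plan.py 0.588 0.0762 0.178 172.3 | tail -1
```

```text
t 2.7 p [0.5886 0.0762 0.1791] tool x yaw 4.28 F [-0.7  0.4  0.9] w -0.002 gf 0.0
turn [-6.   -0.03 -0.02] shift cm [-0.05 -0.    0.07]
turn [   0.    0. -168.] shift cm [-2.49 12.83  5.84]
turn [  -0.88   -8.79 -167.8 ] shift cm [ 0.06 -0.01  0.11]
```

Call:
apply_moves:
  rows: [-1,0,0,0,-6,0,0,-1,0,0,0,0,0,-7,-1,0,0,0,0,0,-7,-1,0,0,0,0,0,-7,-1,0,0,0,0,0,-7,-1,0,0,0,0,0,-7,-1,0,0,0,0,0,-7,-1,0,0,0,0,0,-7,-1,0,0,0,0,0,-7,-1,0,0,0,0,0,-7,-1,0,0,0,0,0,-7,-1,0,0,0,0,0,-7]

```text
time: 3.7
tcp_pos: [0.5904, 0.0619, 0.1797]
orientation: [-0.004, 0.749, 0.663, 0.004]
contact_force: [-0.6, 0.8, 0.3]
width: 0.005
grasp_force: 0.0
```

Call:
apply_moves:
  rows: [-1,0,0,0,0,0,-7,-1,0,0,0,0,0,-7,-1,0,0,0,0,0,-7,-1,0,0,0,0,0,-7,-1,0,0,0,0,0,-7,-1,0,0,0,0,0,-7,-1,0,0,0,0,0,-7,-1,0,0,0,0,0,-7,-1,0,0,0,0,0,-7,-1,0,0,0,0,0,-7,-1,0,0,0,0,0,-7,-1,0,0,0,0,0,-7]

```text
time: 4.7
tcp_pos: [0.5904, 0.062, 0.1798]
orientation: [-0.0, 0.113, 0.994, 0.006]
contact_force: [-0.1, -0.7, -0.0]
width: 0.0
grasp_force: 0.0
```

Call:
apply_moves:
  rows: [-1,0,0,0,0,0,-7,-1,-0.5,2.6,0,0,0,0,-1,-0.5,2.6,0,0,0,0,-1,-0.5,2.6,1,0,0,0,-1,-0.5,2.5,2,0,0,0,-1,-0.5,2.5,2.8,0,0,0,-1,0,0,0,0,0,0,-1,0,0,0,0,0,0]

```text
time: 5.37
tcp_pos: [0.6275, 0.1884, 0.12]
orientation: [-0.003, 0.054, 0.999, 0.005]
contact_force: [-0.4, 0.1, 0.1]
width: -0.0
grasp_force: 0.0
```

```bash
python3 plan.py 0.6305 0.200 0.060 172.3
```

```text
t 5.37 p [0.6275 0.1884 0.12  ] tool x yaw 173.85 F [-0.4  0.1  0.1] w -0.0 gf 0.0
turn [ 0.58 -0.36  1.55] shift cm [-0.15  1.19  6.  ]
```

Call:
apply_moves:
  rows: [-1,-0.1,0.6,1.5,0.6,-0.4,1.5,-1,-0.05,0.6,1.5,0,0,0,-1,0,0,1.5,0,0,0,-1,0,0,1.5,0,0,0,-1,0,0,0.4,0,0,0,-1,0,0,0.4,0,0,0,-1,0,0,0.3,0,0,0,-1,0,0,0,0,0,0]

```text
time: 6.03
tcp_pos: [0.632, 0.1999, 0.0513]
orientation: [0.002, 0.068, 0.998, 0.001]
contact_force: [-0.5, 0.1, -0.2]
width: 0.003
grasp_force: 0.0
```

Call:
apply_moves:
  rows: [-1,0,0,0.3,0,0,0,-1,0,0,0.1,0,0,0,-1,0,0,0,0,0,0]

```text
time: 6.28
tcp_pos: [0.6314, 0.2006, 0.0464]
orientation: [0.002, 0.067, 0.998, 0.001]
contact_force: [0.0, 0.4, -0.8]
width: -0.003
grasp_force: 0.0
```

```bash
python3 - <<'E'
from h import *
im=read_camera("scene")[195:295,315:420,::-1]; cv2.imwrite("pics/s2.png",cv2.resize(im,None,fx=4.5,fy=4.5,interpolation=cv2.INTER_CUBIC))
w=read_camera("wrist")[:,:,::-1]; cv2.imwrite("pics/w3.png",w)
a=cv2.imread("pics/s2.png"); b=cv2.resize(w,(320,240)); b=cv2.copyMakeBorder(b,0,a.shape[0]-240,0,0,cv2.BORDER_CONSTANT)
cv2.imwrite("pics/m3.png",np.hstack([a,b])); print(get_obs()["contact_force"],get_obs()["tcp_pos"])
E
```

```text
[ 0.54434739  0.55412565 -0.29013745] [0.63137768 0.20063257 0.04638068]
```

View pics/m3.png

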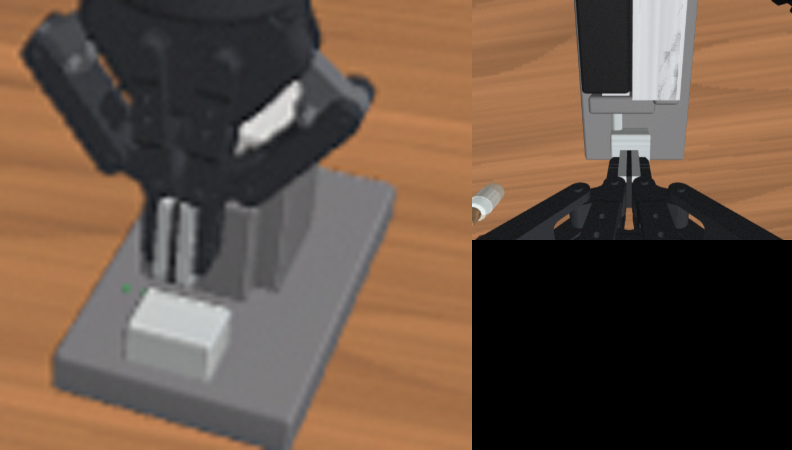

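```bash
python3 - <<'E'
from h import *
t=np.array([[.6314,.2006,.0274],[.6305,.2,.036],[.61,.2,.036]])
print((proj("scene",t)-[315,195])*4.5)
# pad pixel in scene -> world at z=.036
for X,Y in((178,315),(150,290),(231,308),(208,348),(128,330)): print(ray("scene",315+X/4.5,195+Y/4.5,.036).round(4))
for X,Y in((355,30),(400,30),(398,65),(354,65)): print("top",ray("top",105+X/3.5,175+Y/3.5,.036).round(4))
E
```

```text
[[172.04228136 334.81996318]
 [172.26057172 315.30429098]
 [181.75887291 284.00384932]]
[0.6297 0.2021 0.036 ]
[0.6173 0.1889 0.036 ]
[0.6196 0.2206 0.036 ]
[0.6462 0.2163 0.036 ]
[0.6441 0.1856 0.036 ]
top [0.6431 0.2184 0.036 ]
top [0.6419 0.1845 0.036 ]
top [0.615  0.1862 0.036 ]
top [0.6161 0.2191 0.036 ]
```

```bash
python3 - <<'E'
from h import *
i=camera_info("wrist");o=get_obs();p=np.array(o["tcp_pos"])
for k in(-.03,-.019,0,.01,.019,.03): print(k,(proj("wrist",p-[0,0,k],i)[0]*1.4).round(1))
w=cv2.imread("pics/w3.png");cv2.imwrite("pics/w3c.png",cv2.resize(w[190:330,190:360],None,fx=4.2,fy=4.2,interpolation=cv2.INTER_CUBIC))
print(o["time"],p,o["contact_force"],o["joint_efforts"].round(2) if hasattr(o["joint_efforts"],'round') else o["joint_efforts"])
E
```

```text
-0.03 [387.  432.3]
-0.019 [386.8 410.9]
0 [386.6 380.2]
0.01 [386.4 366.6]
0.019 [386.3 355.5]
0.03 [386.2 343.2]
6.3833 [0.63137768 0.20063257 0.04638068] [ 0.54434739  0.55412565 -0.29013745] [-5.000e-02 -5.459e+01  2.341e+01 -2.000e-02 -0.000e+00 -0.000e+00]
```

View pics/w3c.png

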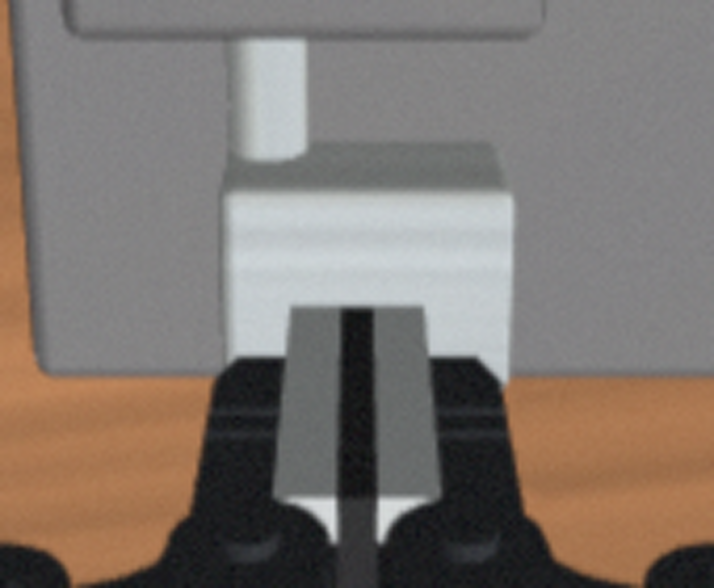

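```bash
python3 - <<'E'
from h import *
p=np.array(get_obs()["tcp_pos"]);i=camera_info("wrist")
def atx(cam,u,v,x,i=None):
    a=ray(cam,u,v,.0,i);b=ray(cam,u,v,.1,i);return a+(b-a)*(x-a[0])/(b[0]-a[0])
for x in(.642,.631,.62): print(x,"scene",atx("scene",315+174/4.5,195+283/4.5,x).round(4),"wrist",atx("wrist",275,263.1,x,i).round(4))
# old w1 check of rail fit scale: height of camera above deck
print(p,np.array(i["T"])[:3,3])
E
```

```text
0.642 scene [0.642  0.2013 0.06  ] wrist [0.642  0.1987 0.0161]
0.631 scene [0.631  0.1998 0.0517] wrist [0.631  0.2002 0.0384]
0.62 scene [0.62   0.1983 0.0434] wrist [0.62   0.2016 0.0607]
[0.63137768 0.20063257 0.04638068] [0.55203633 0.21060787 0.19846573]
```

Both cameras put the shut fingertips at about z = 0.060, some 14 mm above the reported TCP, and the wrist feels no contact. So the tips aren't where the TCP value implies. I'll go down slowly and find the pad by force.

Call:
apply_moves:
  rows: [-1,0,0,0.4,0,0,0,-1,0,0,0.4,0,0,0,-1,0,0,0.3,0,0,0,-1,0,0,0.3,0,0,0,-1,0,0,0.2,0,0,0,-1,0,0,0,0,0,0]

```text
time: 6.88
tcp_pos: [0.6308, 0.2004, 0.0292]
orientation: [0.001, 0.067, 0.998, 0.0]
contact_force: [-0.0, -0.7, -0.8]
width: 0.001
grasp_force: 0.0
```

Call:
apply_moves:
  rows: [-1,0,0,0.4,0,0,0,-1,0,0,0,0,0,0]

```text
time: 7.05
tcp_pos: [0.6315, 0.2006, 0.0258]
orientation: [0.002, 0.067, 0.998, 0.001]
contact_force: [1.0, -0.1, 0.9]
width: -0.0
grasp_force: 0.3
```

Call:
apply_moves:
  rows: [-1,0,0,0.3,0,0,0,-1,0,0,0,0,0,0]

```text
time: 7.22
tcp_pos: [0.6316, 0.2007, 0.0232]
orientation: [0.002, 0.067, 0.998, 0.001]
contact_force: [0.6, -0.8, 1.3]
width: 0.001
grasp_force: 0.7
```

Call:
apply_moves:
  rows: [-1,0,0,0.2,0,0,0,-1,0,0,0.2,0,0,0,-1,0,0,0,0,0,0]

```text
time: 7.47
tcp_pos: [0.6317, 0.2006, 0.0195]
orientation: [0.002, 0.067, 0.998, 0.001]
contact_force: [0.6, -1.2, 3.6]
width: -0.001
grasp_force: 1.6
```

Call:
apply_moves:
  rows: [-1,0,0,0.1,0,0,0,-1,0,0,0.05,0,0,0,-1,0,0,0,0,0,0,-1,0,0,0,0,0,0]

```text
time: 7.8
tcp_pos: [0.6318, 0.2007, 0.0192]
orientation: [0.002, 0.067, 0.998, 0.001]
contact_force: [-1.5, -0.4, 9.4]
width: 0.001
grasp_force: 4.6
```

Call:
apply_moves:
  rows: [-1,0,0,0,0,0,0,-1,0,0,0,0,0,0,-1,0,0,0,0,0,0,-1,0,0,0,0,0,0,-1,0,0,0,0,0,0,-1,0,0,0,0,0,0,-1,0,0,-2,0,0,0,-1,0,0,-3,0,0,0,-1,0,0,-3,0,0,0,1,0,0,-3,0,0,0,1,0,0,0,0,0,0]

```text
time: 8.72
tcp_pos: [0.6347, 0.2016, 0.1348]
orientation: [0.007, 0.067, 0.998, 0.003]
contact_force: [0.5, 0.7, 1.8]
width: 0.274
grasp_force: 0.0
```

```bash
python3 - <<'E'
from h import *
w=read_camera("wrist")[:,:,::-1];i=camera_info("wrist");cv2.imwrite("pics/w4.png",w)
t=read_camera("top")[:,:,::-1];s=read_camera("scene")[:,:,::-1];cv2.imwrite("pics/t4.png",t);cv2.imwrite("pics/s4.png",s)
o=get_obs();print(o["time"],o["tcp_pos"],o["width"])
a=cv2.resize(t[170:260,175:245],None,fx=4,fy=4,interpolation=cv2.INTER_CUBIC);b=cv2.resize(w,(500,375),interpolation=cv2.INTER_AREA)
b=cv2.copyMakeBorder(b,0,max(0,a.shape[0]-375),0,0,cv2.BORDER_CONSTANT);a=cv2.copyMakeBorder(a,0,b.shape[0]-a.shape[0],0,0,cv2.BORDER_CONSTANT)
cv2.imwrite("pics/m4.png",np.hstack([a,b]));print(np.hstack([a,b]).shape)
E
```

```text
8.8667 [0.63081442 0.20042513 0.12725093] 0.5310330271365443
(375, 780, 3)
```

View pics/m4.png

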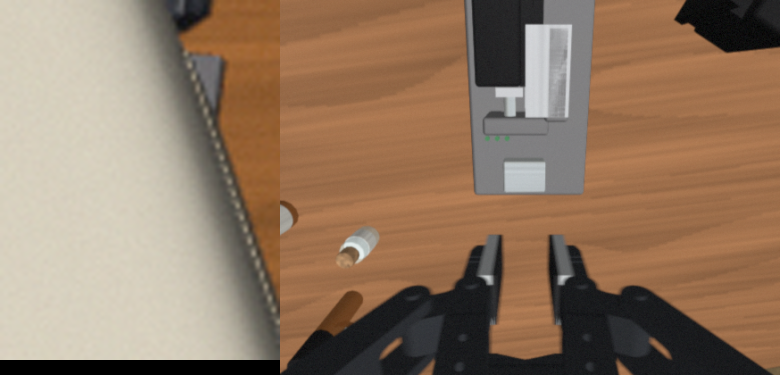

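```bash
python3 - <<'E'
from h import *
from fit import fit,I,W
import pickle
i=camera_info("wrist");I["wrist"]=i;s=lambda X,Y:((X-280)/.893,Y/.893)
wr=[("wrist",s(475.5,194),(.12,-.055,.019)),("wrist",s(583.5,193),(.12,.04,.019)),("wrist",s(504,161.5),(.086,-.029,.036)),("wrist",s(545.5,160.5),(.086,.005,.036)),("wrist",s(547,191.5),(.112,.005,.036)),("wrist",s(504,192),(.112,-.029,.036))]
p=fit(wr,[.53,.22,-.13])
for p in (p,[.534,.225,-.135]):
  for q in(s(475,87),s(525,86)):
    w=ray("wrist",*q,.081,i);c,sn=np.cos(p[2]),np.sin(p[2]);d=w-[p[0],p[1],0];print(w.round(4),"in charger",(c*d[0]+sn*d[1]).round(4),(-sn*d[0]+c*d[1]).round(4))
  for x in(-.034,-.084): print(W(p,(x,-.02,0)).round(4))
E
python3 plan.py .4985 .210 .127 172.3 .4985 .210 .032 172.3
```

```text
[ 0.525   0.2249 -0.1214]
[[-1.5, 1.2], [4.8, 0.7], [-1.7, -2.0], [2.3, -1.6], [0.3, 0.2], [-0.4, 0.3]]
[0.5522 0.1813 0.081 ] in charger 0.0322 -0.04
[0.5555 0.2098 0.081 ] in charger 0.0321 -0.0112
[0.4889 0.2091 0.    ]
[0.4392 0.2152 0.    ]
[0.5522 0.1813 0.081 ] in charger 0.0239 -0.0409
[0.5555 0.2098 0.081 ] in charger 0.0234 -0.0121
[0.4976 0.2098 0.    ]
[0.4481 0.2165 0.    ]
t 8.87 p [0.6308 0.2004 0.1273] tool x yaw 172.32 F [ 0.  -0.8  0.2] w 0.531 gf 0.0
turn [0.06 0.15 0.02] shift cm [13.24 -0.82  0.03]
turn [0. 0. 0.] shift cm [-0.  -0.   9.5]
```

Call:
apply_moves:
  rows: [1,3.3,-0.2,0,0,0,0,1,3.3,-0.2,0,0,0,0,1,3.3,-0.2,0,0,0,0,1,3.3,-0.2,0,0,0,0,1,0,0,0,0,0,0,1,0,0,2,0,0,0,1,0,0,2,0,0,0,1,0,0,2,0,0,0,1,0,0,2,0,0,0,1,0,0,1,0,0,0,1,0,0,0.5,0,0,0,1,0,0,0,0,0,0]

```text
time: 9.87
tcp_pos: [0.498, 0.2096, 0.0302]
orientation: [-0.0, 0.067, 0.998, -0.001]
contact_force: [-0.1, -0.6, 0.2]
width: 1.001
grasp_force: 0.0
```

```bash
python3 plan.py .498 .210 .032 172.3; python3 - <<'E'
from h import *
cv2.imwrite("pics/w5.png",read_camera("wrist")[:,:,::-1]);cv2.imwrite("pics/s5.png",read_camera("scene")[:,:,::-1])
E
```

```text
t 9.87 p [0.498  0.2096 0.0302] tool x yaw 172.31 F [-0.1 -0.6  0.2] w 1.001 gf 0.0
turn [-0.06 -0.05  0.01] shift cm [ 0.    0.04 -0.18]
```

Call:
apply_moves:
  rows: [-1,0,0,0,0,0,0,-1,0,0,0,0,0,0,-1,0,0,0,0,0,0,-1,0,0,0,0,0,0,-1,0,0,0,0,0,0,-1,0,0,0,0,0,0,-1,0,0,0,0,0,0]
  force: 40

```text
time: 10.55
tcp_pos: [0.5, 0.2105, 0.033]
orientation: [0.002, 0.067, 0.998, 0.001]
contact_force: [-0.8, -0.7, 5.1]
width: 0.462
grasp_force: 43.8
```

Call:
apply_moves:
  rows: [-1,0,0,-0.2,0,0,0,-1,0.5,0,0,0,0,0,-1,0.8,0,0,0,0,0,-1,0.8,0,0,0,0,0,-1,0.8,0,0,0,0,0,-1,0.8,0,0,0,0,0,-1,0.8,0,0,0,0,0,-1,0.8,0,0,0,0,0,-1,0.7,0,0,0,0,0,-1,0,0,0,0,0,0]

```text
time: 11.38
tcp_pos: [0.4378, 0.2181, 0.0339]
orientation: [0.001, 0.067, 0.998, 0.0]
contact_force: [-0.5, 0.1, -3.0]
width: 0.466
grasp_force: 42.7
```

```bash
python3 plan.py .438 .218 .11 172.3 .43 .02 .11 -175.2 .43 .02 .015 -175.2; python3 - <<'E'
from h import *
for q in((222,338),(248,290),(246,337),(226,287)): print(ray("top",*q,.06).round(3))
E
```

```text
t 11.38 p [0.4378 0.2181 0.0339] tool x yaw 172.37 F [-0.5  0.1 -3. ] w 0.466 gf 42.7
turn [0.01 0.06 0.07] shift cm [-0.02 -0.01 -7.61]
turn [  0.    0.  -12.5] shift cm [  2.45 -19.66  -0.  ]
turn [0. 0. 0.] shift cm [ 0.  -0.   9.5]
[0.254 0.177 0.06 ]
[0.365 0.112 0.06 ]
[0.255 0.119 0.06 ]
[0.374 0.166 0.06 ]
```

Call:
apply_moves:
  rows: [-1,0,0,-2.0,0,0,0,-1,0,0,-2.8,0,0,0,-1,0,0,-2.8,0,0,0,-1,0,0,0,0,0,-6.25,-1,0,0,0,0,0,-6.25,-1,0.4,-3.2,0,0,0,0,-1,0.4,-3.3,0,0,0,0,-1,0.4,-3.3,0,0,0,0,-1,0.4,-3.3,0,0,0,0,-1,0.4,-3.3,0,0,0,0,-1,0.4,-3.3,0,0,0,0,-1,0,0,0,0,0,0]

```text
time: 12.38
tcp_pos: [0.4319, 0.0148, 0.1101]
orientation: [0.002, -0.038, 0.999, -0.001]
contact_force: [-0.0, 0.3, -2.4]
width: 0.466
grasp_force: 43.2
```

Call:
apply_moves:
  rows: [-1,0,0,2.0,0,0,0,-1,0,0,2.5,0,0,0,-1,0,0,2.0,0,0,0,-1,0,0,1.5,0,0,0,-1,0,0,0.5,0,0,0,-1,0,0,0,0,0,0,-1,0,0,0,0,0,0]

```text
time: 12.97
tcp_pos: [0.4331, 0.0202, 0.0253]
orientation: [0.002, -0.042, 0.999, 0.0]
contact_force: [-0.5, 0.1, -1.6]
width: 0.457
grasp_force: 43.0
```

```bash
python3 plan.py .43 .02 .009 -175.2
```

```text
t 12.97 p [0.4331 0.0202 0.0253] tool x yaw -175.17 F [-0.5  0.1 -1.6] w 0.457 gf 43.0
turn [0.03 0.2  0.03] shift cm [0.31 0.01 1.63]
```

Now I lower the pack gently until the table takes it.

Call:
apply_moves:
  rows: [-1,0,0,0.6,0,0,0,-1,0,0,0.4,0,0,0,-1,0,0,0.2,0,0,0,-1,0,0,0,0,0,0]

```text
time: 13.3
tcp_pos: [0.4325, 0.02, 0.0128]
orientation: [0.001, -0.042, 0.999, 0.0]
contact_force: [0.5, 0.9, -3.3]
width: 0.463
grasp_force: 43.1
```

Call:
apply_moves:
  rows: [-1,0,0,0.2,0,0,0,-1,0,0,0.1,0,0,0,-1,0,0,0,0,0,0]

```text
time: 13.55
tcp_pos: [0.4326, 0.02, 0.0098]
orientation: [0.001, -0.042, 0.999, 0.0]
contact_force: [1.1, 0.2, -3.1]
width: 0.463
grasp_force: 43.1
```

Call:
apply_moves:
  rows: [-1,0,0,0.1,0,0,0,-1,0,0,0.1,0,0,0,-1,0,0,0,0,0,0]

```text
time: 13.8
tcp_pos: [0.4329, 0.02, 0.0083]
orientation: [0.002, -0.042, 0.999, 0.0]
contact_force: [-0.6, 0.3, 0.8]
width: 0.461
grasp_force: 43.3
```

Call:
apply_moves:
  rows: [1,0,0,0,0,0,0,1,0,0,0,0,0,0,1,0,0,0,0,0,0,1,0,0,0,0,0,0,1,0,0,0,0,0,0,1,0,0,-1.5,0,0,0,1,0,0,-2.5,0,0,0,1,0,0,-3,0,0,0,1,0,0,-1,0,0,0,1,0,0,0,0,0,0]

```text
time: 14.63
tcp_pos: [0.4351, 0.02, 0.0908]
orientation: [0.005, -0.042, 0.999, 0.0]
contact_force: [-0.0, -0.1, 0.5]
width: 1.0
grasp_force: 0.0
```

```bash
python3 plan.py .451 -.055 .088 -175.2 .451 -.055 .042 -175.2; python3 - <<'E'
from h import *
i=camera_info("wrist");im=read_camera("wrist")[:,:,::-1];cv2.imwrite("pics/w6.png",im);cv2.imwrite("pics/s6.png",read_camera("scene")[:,:,::-1])
# expected pack top corners (z .056), pack centre about (.451,.0215)
a=np.radians(4.8);c=np.array([.451,.0215]);
P=[np.r_[c+np.array([x*np.cos(a)-y*np.sin(a),x*np.sin(a)+y*np.cos(a)]),.056] for x,y in((-.045,-.02),(.045,-.02),(.045,.02),(-.045,.02))]
print(proj("wrist",P,i).round(0)); g=im.max(2);m=(g<55).astype(np.uint8);print([ (int(s[4]),s[:4].tolist(),c.round().tolist()) for s,c in zip(*cv2.connectedComponentsWithStats(m)[2:]) if s[4]>800][1:])
E
```

```text
t 14.63 p [0.4351 0.02   0.0908] tool x yaw -175.18 F [-0.  -0.1  0.5] w 1.0 gf 0.0
turn [0.01 0.55 0.02] shift cm [-0.96 -7.61  0.28]
turn [0. 0. 0.] shift cm [ 0.  -0.   4.6]
[[238. 190.]
 [243. 335.]
 [309. 335.]
 [314. 190.]]
[(10134, [431, 0, 129, 154], [514.0, 87.0]), (11134, [239, 165, 74, 165], [275.0, 245.0]), (26266, [0, 279, 560, 141], [280.0, 373.0])]
```

Call:
apply_moves:
  rows: [-1,-0.3,-2.4,0,0,0,0,-1,-0.4,-2.6,0,0,0,0,-1,-0.3,-2.6,0,0,0,0,-1,0,0,0,0,0,0,-1,0,0,0,0,0,0,-1,0,0,1.6,0,0,0,-1,0,0,2,0,0,0,-1,0,0,1,0,0,0,-1,0,0,0,0,0,0,-1,0,0,0,0,0,0]

```text
time: 15.57
tcp_pos: [0.4474, -0.0539, 0.0408]
orientation: [-0.0, -0.043, 0.999, 0.001]
contact_force: [-0.5, -0.1, -0.6]
width: 0.001
grasp_force: 0.0
```

```bash
python3 plan.py .451 -.02 .041 -175.2
```

```text
t 15.57 p [ 0.4474 -0.0539  0.0408] tool x yaw -175.11 F [-0.5 -0.1 -0.6] w 0.001 gf 0.0
turn [ 0.09 -0.02  0.09] shift cm [-0.65  3.35 -0.02]
```

Call:
apply_moves:
  rows: [-1,-0.1,1.5,0,0,0,0,-1,-0.1,1.5,0,0,0,0,-1,0,0.5,0,0,0,0,-1,0,0.5,0,0,0,0,-1,0,0.5,0,0,0,0,-1,0,0.5,0,0,0,0,-1,0,0.5,0,0,0,0,-1,0,0.5,0,0,0,0,-1,0,0.5,0,0,0,0,-1,0,0.5,0,0,0,0]

```text
time: 16.4
tcp_pos: [0.4466, 0.0076, 0.0463]
orientation: [0.003, -0.04, 0.999, -0.009]
contact_force: [-12.5, -26.6, 50.0]
width: 0.001
grasp_force: 25.7
```

```bash
cat > blob.py <<'E'
from h import *
import sys
n=sys.argv[1];i=camera_info("wrist");im=read_camera("wrist")[:,:,::-1];cv2.imwrite(f"pics/{n}.png",im)
m=(im.max(2)<60).astype(np.uint8);print([(int(s[4]),s[:4].tolist(),c.round().tolist()) for s,c in zip(*cv2.connectedComponentsWithStats(m)[2:]) if s[4]>800][1:])
E
python3 blob.py w7; python3 plan.py; python3 - <<'E'
from h import *
s=read_camera("scene")[:,:,::-1];cv2.imwrite("pics/s7.png",s);print(proj("scene",[[.45,.02,.03],[.45,.07,.03]]))
E
```

```text
[(3634, [499, 0, 61, 125], [534.0, 78.0]), (44498, [8, 163, 552, 257], [303.0, 338.0])]
t 16.45 p [0.447  0.0087 0.0468] tool x yaw -175.41 F [-11.4 -19.5  39.7] w 0.001 gf 22.7
[[285.08004015 202.59047772]
 [307.53904679 205.87387935]]
```

Call:
apply_moves:
  rows: [-1,0,0,-0.6,0,0,0,-1,0,0,0,0,0,0]

```text
time: 16.67
tcp_pos: [0.4466, 0.0143, 0.05]
orientation: [0.004, -0.041, 0.999, 0.0]
contact_force: [-0.4, -1.1, 2.7]
width: -0.004
grasp_force: 1.5
```

```bash
python3 plan.py; python3 blob.py w8; python3 - <<'E'
from h import *
s=read_camera("scene")[:,:,::-1];cv2.imwrite("pics/s8.png",s);w=cv2.imread("pics/w8.png")
a=cv2.resize(s[110:270,240:400],(480,480),interpolation=cv2.INTER_CUBIC);b=cv2.resize(w[100:420,180:393],(320,480))
cv2.imwrite("pics/m8.png",np.hstack([a,b]))
E
```

```text
t 16.67 p [0.4466 0.0143 0.05  ] tool x yaw -175.27 F [-0.4 -1.1  2.7] w -0.004 gf 1.5
[(5365, [478, 0, 82, 130], [525.0, 79.0]), (41065, [7, 160, 553, 260], [299.0, 345.0])]
```

View pics/m8.png

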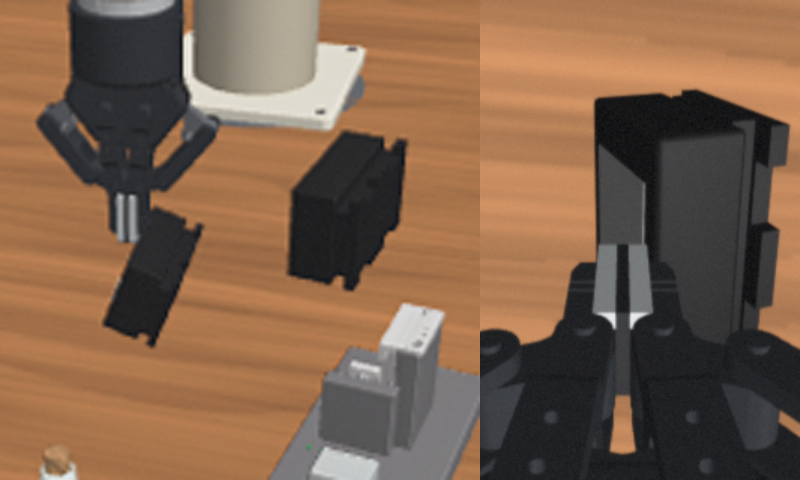

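The view shows the pack tilted about 25–30° toward its foot, with the fingertip stuck on its back face. Pad friction jammed the level push. I'll continue along a slightly rising arc so that the tip doesn't rub down the face.

Call:
apply_moves:
  rows: [-1,0,0.4,-0.15,0,0,0,-1,0,0.4,-0.15,0,0,0,-1,0,0.4,-0.1,0,0,0,-1,0,0.4,-0.1,0,0,0]

```text
time: 17.1
tcp_pos: [0.4435, 0.0314, 0.0527]
orientation: [0.001, -0.042, 0.999, 0.001]
contact_force: [0.5, -0.1, -1.3]
width: 0.002
grasp_force: 0.0
```

```bash
python3 plan.py; cp pics/w8.png pics/w8o.png; python3 blob.py w9
```

```text
t 17.1 p [0.4435 0.0314 0.0527] tool x yaw -175.19 F [ 0.5 -0.1 -1.3] w 0.002 gf 0.0
[(7633, [443, 0, 117, 140], [511.0, 89.0]), (44603, [7, 163, 536, 257], [294.0, 332.0])]
```

Call:
apply_moves:
  rows: [-1,0,0,-3,0,0,0,-1,0,0,-3.5,0,0,0,1,-2.5,1,-2.5,0,0,0,1,-3,1.5,-1,0,0,0,1,-3,1,0,0,0,0,1,-1.5,0.5,0,0,0,0,1,0,0,0,0,0,0,1,0,0,0,0,0,0,1,0,0,0,0,0,0]

```text
time: 17.9
tcp_pos: [0.5378, 0.0789, 0.152]
orientation: [-0.0, -0.042, 0.999, 0.0]
contact_force: [0.0, -0.3, 0.6]
width: 0.976
grasp_force: 0.0
```

```bash
python3 plan.py; python3 blob.py w10; python3 - <<'E'
from h import *
i=camera_info("wrist");im=cv2.imread("pics/w10.png");m=(im.max(2)<60).astype(np.uint8)
cs,_=cv2.findContours(m,cv2.RETR_EXTERNAL,cv2.CHAIN_APPROX_SIMPLE)
for c in cs:
    if cv2.contourArea(c)<2000: continue
    e=cv2.approxPolyDP(cv2.convexHull(c),4,True)[:,0]
    print(cv2.contourArea(c));[print("  ",q.tolist(),ray("wrist",*q,.04,i)[:2].round(4),ray("wrist",*q,.0,i)[:2].round(4)) for q in e]
print(proj("wrist",[[.45,.07,.04]],i))
E
```

```text
t 17.9 p [0.5378 0.0789 0.152 ] tool x yaw -175.18 F [ 0.  -0.3  0.6] w 0.976 gf 0.0
[(4904, [230, 0, 86, 135], [273.0, 66.0]), (937, [349, 129, 63, 182], [380.0, 215.0]), (1493, [443, 204, 58, 75], [465.0, 238.0]), (30793, [0, 277, 560, 143], [288.0, 377.0])]
30760.5
   [559, 370] [0.6708 0.3389] [0.7029 0.3793]
   [559, 419] [0.7248 0.3565] [0.765  0.3995]
   [0, 419] [ 0.7677 -0.1568] [ 0.8144 -0.1913]
   [0, 359] [ 0.6998 -0.1471] [ 0.7362 -0.1801]
   [165, 277] [ 0.6082 -0.004 ] [ 0.6308 -0.0154]
   [384, 277] [0.5936 0.1705] [0.614  0.1854]
   [544, 355] [0.6565 0.3209] [0.6864 0.3586]
10773.0
   [315, 0] [0.4027 0.0926] [0.3942 0.0958]
   [311, 132] [0.485  0.0994] [0.489  0.1036]
   [235, 133] [0.4901 0.0461] [0.4949 0.0422]
   [230, 0] [0.4072 0.0387] [0.3994 0.0338]
[[273.49200784  75.69464046]]
```

```bash
python3 plan.py .428 .0676 .08 -175.15 .428 .0676 .005 -175.15
```

```text
t 17.95 p [0.5379 0.0787 0.1523] tool x yaw -175.19 F [-0.2 -0.4 -0.3] w 0.997 gf 0.0
turn [ 0.02 -0.   -0.04] shift cm [11.04 -0.18  7.23]
turn [0. 0. 0.] shift cm [ 0.  -0.   7.5]
```

Call:
apply_moves:
  rows: [1,2.7,-0.1,1,0,0,0,1,2.8,-0.1,2,0,0,0,1,2.8,0,2.2,0,0,0,1,2.7,0,2,0,0,0,1,0,0,0,0,0,0,1,0,0,2,0,0,0,1,0,0,2,0,0,0,1,0,0,2,0,0,0,1,0,0,1,0,0,0,1,0,0,0,0,0,0]

```text
time: 18.78
tcp_pos: [0.4277, 0.0672, 0.0092]
orientation: [-0.001, -0.042, 0.999, 0.0]
contact_force: [-0.2, 0.5, 0.2]
width: 0.998
grasp_force: 0.0
```

```bash
python3 plan.py .428 .0676 .005 -175.15; python3 blob.py w11
```

```text
t 18.78 p [0.4277 0.0672 0.0092] tool x yaw -175.22 F [-0.2  0.5  0.2] w 0.998 gf 0.0
turn [ 0.01 -0.13 -0.07] shift cm [-0.03  0.04  0.42]
[(17600, [395, 0, 165, 212], [498.0, 118.0]), (40383, [0, 209, 560, 211], [279.0, 338.0])]
```

Call:
apply_moves:
  rows: [1,0,0,0.4,0,0,0,-1,0,0,0,0,0,0,-1,0,0,0,0,0,0,-1,0,0,0,0,0,0,-1,0,0,0,0,0,0,-1,0,0,0,0,0,0]
  force: 50

```text
time: 19.33
tcp_pos: [0.4314, 0.0683, 0.008]
orientation: [0.002, -0.042, 0.999, 0.001]
contact_force: [-0.8, 0.3, 5.3]
width: 0.644
grasp_force: 54.3
```

Call:
apply_moves:
  rows: [-1,0,0,-1,0,0,0,-1,0,0,-2.5,0,0,0,-1,0,0,-2.5,0,0,0,-1,0,0,-2,0,0,0,-1,0,0,0,0,0,0]

```text
time: 19.75
tcp_pos: [0.4333, 0.0684, 0.0906]
orientation: [0.005, -0.042, 0.999, 0.001]
contact_force: [1.3, 1.0, -2.6]
width: 0.642
grasp_force: 54.2
```

```bash
python3 plan.py .47 -.2385 .10 -175.2
```

```text
t 19.75 p [0.4333 0.0684 0.0906] tool x yaw -175.18 F [ 1.3  1.  -2.6] w 0.642 gf 54.2
turn [0.05 0.6  0.02] shift cm [ -1.09 -30.89  -0.94]
```

```bash
python3 plan.py .456 -.2377 .09 -175.2 .456 -.2377 .035 -175.2
```

```text
t 19.75 p [0.4333 0.0684 0.0906] tool x yaw -175.18 F [ 1.3  1.  -2.6] w 0.642 gf 54.2
turn [0.05 0.6  0.02] shift cm [  0.3  -30.69   0.06]
turn [0. 0. 0.] shift cm [ 0.  -0.   5.5]
```

Call:
apply_moves:
  rows: [-1,0,-2.7,0,0,0,0,-1,0,-3.5,0,0,0,0,-1,0,-3.5,0,0,0,0,-1,0,-3.5,0,0,0,0,-1,0,-3.5,0,0,0,0,-1,0,-3.5,0,0,0,0,-1,0,-3.5,0,0,0,0,-1,0,-3.5,0,0,0,0,-1,0,-3.5,0,0,0,0,-1,0,0,0,0,0,0,-1,0,0,0,0,0,0]

```text
time: 20.67
tcp_pos: [0.4553, -0.2395, 0.0851]
orientation: [0.001, -0.04, 0.999, 0.001]
contact_force: [0.5, 0.2, -2.6]
width: 0.641
grasp_force: 54.6
```

```bash
python3 plan.py .456 -.2377 .06 -175.2; python3 - <<'E'
from h import *
t=read_camera("top")[:,:,::-1];cv2.imwrite("pics/t12.png",t);t0=cv2.imread("pics/top0.png")
# is the balance still visible from above? compare with the first picture
d=cv2.absdiff(t,t0).max(2)[118:250,330:415];print((d>25).mean(0).reshape(17,5).mean(1).round(2));print((d>25).mean(1).reshape(22,6).mean(1).round(2))
E
```

```text
t 20.67 p [ 0.4553 -0.2395  0.0851] tool x yaw -175.4 F [ 0.5  0.2 -2.6] w 0.641 gf 54.6
turn [ 0.1   0.08 -0.2 ] shift cm [-0.09  0.17  2.51]
[0.   0.   0.   0.   0.   0.   0.   0.   0.04 0.14 0.2  0.21 0.21 0.22
 0.22 0.22 0.24]
[0.   0.   0.   0.   0.   0.   0.   0.   0.   0.   0.   0.   0.   0.
 0.   0.   0.02 0.31 0.45 0.43 0.48 0.5 ]
```

Call:
apply_moves:
  rows: [-1,0,0.15,1.5,0,0,0,-1,0,0,1.8,0,0,0,-1,0,0,1.2,0,0,0,-1,0,0,0.4,0,0,0,-1,0,0,0,0,0,0]

```text
time: 21.13
tcp_pos: [0.4546, -0.2344, 0.0361]
orientation: [-0.0, -0.043, 0.999, 0.001]
contact_force: [-0.3, 0.4, -1.3]
width: 0.643
grasp_force: 54.6
```

Call:
apply_moves:
  rows: [-1,0,0,0.3,0,0,0,-1,0,0,0.2,0,0,0,-1,0,0,0,0,0,0]

```text
time: 21.38
tcp_pos: [0.4566, -0.2363, 0.0331]
orientation: [0.002, -0.042, 0.999, 0.0]
contact_force: [-0.3, 0.1, -2.2]
width: 0.644
grasp_force: 54.6
```

```bash
python3 plan.py .456 -.2377 .028 -175.2; python3 - <<'E'
from h import *
t=read_camera("top")[:,:,::-1];cv2.imwrite("pics/t13.png",t)
c=t[195:262,345:412].max(2);m=(c<70)
for r in range(0,67,4): 
    k=np.where(m[r])[0]; print(195+r,(345+k.min(),345+k.max(),len(k)) if len(k) else None)
E
```

```text
t 21.38 p [ 0.4566 -0.2363  0.0331] tool x yaw -175.15 F [-0.3  0.1 -2.2] w 0.644 gf 54.6
turn [0.   0.22 0.05] shift cm [ 0.07 -0.13  0.51]
195 None
199 None
203 None
207 None
211 None
215 None
219 None
223 None
227 (np.int64(373), np.int64(410), 24)
231 (np.int64(371), np.int64(392), 13)
235 (np.int64(373), np.int64(390), 11)
239 (np.int64(374), np.int64(391), 12)
243 (np.int64(368), np.int64(392), 22)
247 (np.int64(382), np.int64(403), 16)
251 (np.int64(368), np.int64(397), 28)
255 (np.int64(376), np.int64(403), 21)
259 (np.int64(375), np.int64(405), 31)
```

```bash
python3 - <<'E'
from h import *
t=cv2.imread("pics/t13.png");t0=cv2.imread("pics/top0.png")
for r in range(219,232,2): print(r,t[r,362:404:2].max(1).tolist())
a=np.radians(4.8);ex=np.array([np.cos(a),np.sin(a)]);ey=np.array([-ex[1],ex[0]])
c=np.array([.4566,-.2363])+.0114*ex
print("pack front top corners px",proj("top",[np.r_[c+.045*ex+s*.028*ey,z] for z in(.064,.026) for s in(1,-1)]).round(1).tolist())
print("flare mid world from top",ray("top",366.7,227.3,.029).round(4),ray("top",396.7,223.6,.029).round(4))
for b in([.5466,-.229,.0839],[.5475,-.2324,.083]):
    cb,sb=np.cos(b[2]),np.sin(b[2]);d=c-b[:2];print("pack in balance",(cb*d[0]+sb*d[1]).round(4),(-sb*d[0]+cb*d[1]).round(4))
E
```

```text
219 [244, 243, 220, 224, 245, 244, 244, 244, 244, 243, 244, 245, 243, 244, 244, 236, 176, 243, 162, 165, 162]
221 [245, 244, 180, 232, 243, 244, 244, 244, 244, 244, 244, 244, 244, 244, 244, 243, 155, 218, 149, 161, 161]
223 [243, 244, 172, 240, 244, 244, 244, 244, 244, 243, 245, 243, 244, 243, 239, 237, 226, 201, 177, 159, 180]
225 [243, 241, 192, 244, 243, 244, 238, 238, 235, 229, 134, 126, 75, 38, 37, 38, 38, 230, 158, 208, 236]
227 [244, 242, 184, 244, 243, 172, 38, 37, 42, 38, 37, 33, 37, 39, 36, 37, 45, 88, 222, 125, 218]
229 [244, 244, 244, 243, 128, 20, 44, 41, 38, 33, 36, 35, 47, 85, 66, 52, 63, 179, 159, 236, 222]
231 [244, 244, 244, 244, 194, 23, 32, 39, 63, 76, 95, 95, 159, 96, 47, 65, 103, 220, 168, 238, 179]
pack front top corners px [[373.6, 226.8], [396.0, 224.2], [370.6, 229.0], [392.2, 226.5]]
flare mid world from top [ 0.5148 -0.1935  0.029 ] [ 0.5219 -0.2708  0.029 ]
pack in balance -0.0789 0.0003
pack in balance -0.0795 0.0037
```

Call:
apply_moves:
  rows: [-1,0,-0.1,0.3,0,0,0,-1,0,0,0.1,0,0,0,-1,0,0,0,0,0,0]

```text
time: 21.68
tcp_pos: [0.4562, -0.2375, 0.0287]
orientation: [0.001, -0.042, 0.999, 0.0]
contact_force: [0.6, 0.1, -3.2]
width: 0.643
grasp_force: 54.6
```

Call:
apply_moves:
  rows: [-1,0,0,0.1,0,0,0,-1,0,0,0.05,0,0,0,-1,0,0,0,0,0,0]

```text
time: 21.93
tcp_pos: [0.4564, -0.2376, 0.028]
orientation: [0.002, -0.042, 0.999, 0.0]
contact_force: [-1.4, 0.1, 3.3]
width: 0.642
grasp_force: 55.4
```

Call:
apply_moves:
  rows: [-1,-0.4,0,-0.02,0,0,0,-1,-0.5,0,0,0,0,0,-1,-0.5,0,0,0,0,0,-1,-0.5,0,0,0,0,0,-1,-0.5,0,0,0,0,0,-1,-0.5,0,0,0,0,0,-1,0,0,0,0,0,0]

```text
time: 22.52
tcp_pos: [0.4874, -0.2352, 0.028]
orientation: [0.003, -0.042, 0.999, -0.0]
contact_force: [0.6, -0.3, 4.5]
width: 0.643
grasp_force: 55.5
```

Call:
apply_moves:
  rows: [-1,-0.5,0,0,0,0,0,-1,-0.5,0,0,0,0,0,-1,-0.5,0,0,0,0,0,-1,0,0,0,0,0,0]

```text
time: 22.85
tcp_pos: [0.5017, -0.2338, 0.028]
orientation: [0.002, -0.042, 0.999, 0.0]
contact_force: [1.5, 0.7, 4.6]
width: 0.646
grasp_force: 55.6
```

```bash
python3 plan.py .537 -.2309 .028 -175.2
```

```text
t 22.85 p [ 0.5017 -0.2338  0.028 ] tool x yaw -175.15 F [1.5 0.7 4.6] w 0.646 gf 55.6
turn [-0.    0.29  0.05] shift cm [-3.54 -0.    0.  ]
```

Call:
apply_moves:
  rows: [-1,-0.4,0,0,0,0,0,-1,-0.4,0,0,0,0,0,-1,-0.4,0,0,0,0,0,-1,-0.4,0,0,0,0,0,-1,-0.4,0,0,0,0,0,-1,0,0,0,0,0,0]

```text
time: 23.35
tcp_pos: [0.5199, -0.2322, 0.028]
orientation: [0.001, -0.042, 0.999, 0.0]
contact_force: [-3.5, -0.9, 7.3]
width: 0.647
grasp_force: 55.9
```

Call:
apply_moves:
  rows: [-1,-0.3,0,0,0,0,0,-1,-0.3,0,0,0,0,0,-1,-0.3,0,0,0,0,0,-1,-0.3,0,0,0,0,0,-1,0,0,0,0,0,0]

```text
time: 23.77
tcp_pos: [0.5299, -0.2313, 0.028]
orientation: [-0.001, -0.042, 0.999, 0.0]
contact_force: [-8.7, -0.6, 10.1]
width: 0.644
grasp_force: 56.4
```

Call:
apply_moves:
  rows: [-1,-0.3,0,0,0,0,0,-1,-0.2,0,0,0,0,0,-1,0,0,0,0,0,0]

```text
time: 24.02
tcp_pos: [0.5342, -0.2309, 0.028]
orientation: [-0.001, -0.042, 0.999, 0.0]
contact_force: [-9.3, -1.3, 11.3]
width: 0.643
grasp_force: 56.4
```

Call:
apply_moves:
  rows: [-1,-0.2,0,0,0,0,0,-1,-0.2,0,0,0,0,0,-1,0,0,0,0,0,0]

```text
time: 24.27
tcp_pos: [0.5376, -0.2306, 0.028]
orientation: [-0.002, -0.041, 0.999, 0.0]
contact_force: [-11.5, -1.2, 13.4]
width: 0.644
grasp_force: 56.6
```

Call:
apply_moves:
  rows: [-1,-0.2,0,0,0,0,0,-1,-0.2,0,0,0,0,0,-1,0,0,0,0,0,0]

```text
time: 24.52
tcp_pos: [0.5374, -0.2306, 0.028]
orientation: [-0.006, -0.041, 0.999, -0.0]
contact_force: [-21.1, -2.0, 19.4]
width: 0.641
grasp_force: 57.3
```

Call:
apply_moves:
  rows: [-1,-0.2,0,0,0,0,0,-1,-0.1,0,0,0,0,0,-1,0,0,0,0,0,0]

```text
time: 24.77
tcp_pos: [0.5375, -0.2306, 0.0279]
orientation: [-0.008, -0.041, 0.999, -0.0]
contact_force: [-28.4, -1.8, 23.4]
width: 0.641
grasp_force: 58.0
```

```bash
python3 plan.py; python3 - <<'E'
from h import *
t=read_camera("top")[:,:,::-1];cv2.imwrite("pics/t14.png",t);s=read_camera("scene")[:,:,::-1];cv2.imwrite("pics/s14.png",s)
t0=cv2.imread("pics/top0.png")
# front rows of the pack on the rails, and catch pad brightness now/before around (356.9,206.7)
for r in range(193,215,2): print(r,t[r,362:402:2].max(1).tolist())
E
```

```text
t 24.77 p [ 0.5375 -0.2306  0.0279] tool x yaw -175.33 F [-28.4  -1.8  23.4] w 0.641 gf 58.0
193 [177, 241, 240, 240, 240, 240, 234, 234, 232, 232, 223, 83, 82, 222, 150, 103, 164, 168, 162, 156]
195 [164, 232, 226, 150, 70, 37, 37, 37, 34, 34, 41, 61, 109, 212, 122, 161, 157, 117, 155, 156]
197 [150, 133, 109, 27, 40, 34, 33, 37, 37, 33, 53, 60, 110, 201, 158, 136, 119, 124, 157, 157]
199 [237, 206, 179, 24, 39, 35, 43, 58, 47, 39, 55, 65, 101, 162, 120, 128, 147, 162, 157, 156]
201 [235, 171, 182, 18, 34, 77, 124, 124, 51, 32, 53, 63, 85, 137, 122, 131, 119, 113, 156, 154]
203 [238, 170, 183, 19, 32, 65, 123, 115, 35, 50, 26, 70, 73, 155, 127, 117, 51, 57, 77, 126]
205 [240, 156, 197, 23, 39, 51, 121, 108, 34, 42, 61, 62, 63, 119, 211, 135, 81, 52, 71, 152]
207 [134, 80, 155, 53, 31, 37, 45, 40, 33, 44, 45, 54, 64, 69, 135, 214, 142, 88, 102, 150]
209 [55, 60, 71, 63, 57, 85, 106, 45, 37, 41, 40, 58, 68, 61, 84, 152, 205, 140, 151, 154]
211 [109, 111, 118, 115, 113, 114, 120, 58, 33, 33, 35, 53, 57, 64, 61, 84, 127, 195, 151, 157]
213 [98, 112, 101, 109, 90, 75, 45, 38, 31, 33, 35, 37, 52, 58, 59, 57, 59, 139, 153, 159]
```

Call:
apply_moves:
  rows: [-1,0.3,0,-0.05,0,0,0,-1,0.3,0,-0.05,0,0,0,-1,0,0,0,0,0,0]

```text
time: 25.12
tcp_pos: [0.5376, -0.2306, 0.028]
orientation: [-0.002, -0.041, 0.999, 0.0]
contact_force: [-9.7, -2.0, 6.5]
width: 0.644
grasp_force: 55.9
```

Call:
apply_moves:
  rows: [-1,0.3,0,0,0,0,0,-1,0.2,0,0,0,0,0,-1,0,0,0,0,0,0]

```text
time: 25.37
tcp_pos: [0.5357, -0.2308, 0.028]
orientation: [0.0, -0.042, 0.999, 0.0]
contact_force: [-4.8, -2.8, 0.7]
width: 0.639
grasp_force: 55.2
```

Call:
apply_moves:
  rows: [-1,0.3,0,0,0,0,0,-1,0.1,0,0,0,0,0,-1,0,0,0,0,0,0]

```text
time: 25.62
tcp_pos: [0.5327, -0.231, 0.028]
orientation: [0.001, -0.042, 0.999, 0.0]
contact_force: [-1.2, -2.0, -2.9]
width: 0.645
grasp_force: 54.7
```

Call:
apply_moves:
  rows: [-1,0.2,0,0,0,0,0,-1,0.1,0,0,0,0,0,-1,0,0,0,0,0,0]

```text
time: 25.87
tcp_pos: [0.5324, -0.231, 0.0287]
orientation: [0.004, -0.042, 0.999, 0.0]
contact_force: [4.9, -0.9, -8.6]
width: 0.644
grasp_force: 54.6
```

Call:
apply_moves:
  rows: [-1,-0.3,0,0.05,0,0,0,-1,0,0,0,0,0,0,1,0,0,0,0,0,0,1,0,0,0,0,0,0,1,0,0,0,0,0,0,1,0,0,0,0,0,0,1,0,0,0,0,0,0]

```text
time: 26.45
tcp_pos: [0.5334, -0.231, 0.0286]
orientation: [0.002, -0.042, 0.999, 0.0]
contact_force: [0.1, 0.5, -0.2]
width: 0.998
grasp_force: 0.0
```

Call:
apply_moves:
  rows: [1,0,0,-1,0,0,0,1,0,0,-2,0,0,0,1,0,0,-3,0,0,0,1,0,0,-3.5,0,0,0,1,0,0,-3,0,0,0,1,1,0,-2,0,0,0,1,3,0,0,0,0,0,1,3,0,0,0,0,0,1,0,0,0,0,0,0,1,0,0,0,0,0,0]

```text
time: 27.28
tcp_pos: [0.4617, -0.237, 0.1741]
orientation: [0.002, -0.041, 0.999, 0.0]
contact_force: [0.5, 0.4, 0.3]
width: 0.997
grasp_force: 0.0
```

```bash
python3 plan.py; python3 - <<'E'
from h import *
t=read_camera("top")[:,:,::-1];cv2.imwrite("pics/t15.png",t);s=read_camera("scene")[:,:,::-1];s0=cv2.imread("pics/scene0.png");cv2.imwrite("pics/s15.png",s)
t0=cv2.imread("pics/top0.png")
a=np.radians(4.8);ex=np.array([np.cos(a),np.sin(a)]);ey=np.array([-ex[1],ex[0]])
for x0 in(-.002,-.016):
  c=np.array([.5466,-.2295])+x0*ex;P=[np.r_[c+i*.045*ex+j*.028*ey,.06] for i,j in((1,1),(1,-1),(-1,-1),(-1,1))]
  print(x0,"top",proj("top",P).round(1).tolist(),"scene",proj("scene",P).round(1).tolist())
for n,i in(("top",t),("scene",s)):
  sl=i[180:245,340:420] if n=="top" else i[190:260,130:230]
  m=(sl.max(2)<60).astype(np.uint8);o=(340,180) if n=="top" else (130,190)
  print(n,[(int(q[4]),(q[:2]+o).tolist(),q[2:4].tolist()) for q in cv2.connectedComponentsWithStats(m)[2] if q[4]>80][1:])
# bottles and beaker unmoved
d=cv2.absdiff(s,s0).max(2);print("scene change: bottles",(d[225:325,190:270]>30).sum(),"beaker",(d[183:250,90:150]>30).sum())
d=cv2.absdiff(t,t0).max(2);print("top change: bottles",(d[120:192,262:310]>30).sum(),"beaker",(d[130:175,350:400]>30).sum())
E
```

```text
t 27.28 p [ 0.4617 -0.237   0.1741] tool x yaw -175.27 F [0.5 0.4 0.3] w 0.997 gf 0.0
-0.002 top [[368.8, 197.1], [390.8, 194.6], [396.8, 229.6], [374.4, 232.2]] scene [[160.8, 207.6], [135.5, 204.8], [155.7, 184.4], [179.3, 186.8]]
-0.016 top [[369.7, 202.5], [391.7, 200.0], [397.7, 235.1], [375.3, 237.7]] scene [[163.9, 204.1], [138.8, 201.4], [158.5, 181.5], [181.9, 183.8]]
top [(875, [367, 195], [52, 50])]
scene [(434, [137, 190], [44, 23]), (95, [222, 229], [8, 16])]
scene change: bottles 0 beaker 164
top change: bottles 0 beaker 0
```

The top image puts the pack's front edge at about row 195, which matches the seated position (194.6–197), where an unlatched pack would be at 200–202. It also resisted a test pull. The bottles and vial haven't moved, and the beaker hasn't changed in the top view. Handing in.

```bash
python3 -c "
from workcell import *; print(sign_off())"
```

```text
the job is handed in; nothing more can be done
None
```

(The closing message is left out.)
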